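Fill the breakfast caddy

TASK

Get the breakfast caddy ready: starting from its high end board, stand the pepper mill, then the honey jar, then the salt shaker, and at the low end the kitchen timer, each upright on the floor of its own cell. Set them in gently, and leave the spice jar, the jam jar and the tin standing where they are; they stay in the kitchen. Keep the arm clear of the oak wall shelf over the back left of the worktop.

Things in the scene. Friction and masses are not known exactly. Their poses are not given: they have to be found in the camera images.
- caddy: fixed open wooden caddy, 92 mm (its x) by 353 mm (its y): a row of four cells 82 mm square inside, walls 5 mm, rim 28 mm high, cell floors 6 mm up. Cell centres at x = 0, y = +130.5, +43.5, -43.5, -130.5 mm. Only the +y end has a high end board (68 mm, with carrying slot), beside the first cell. Origin: centre of its underside; turned by up to 7 degrees
- pepper_mill: the wooden pepper mill, 58 mm wide at the foot, 160 mm tall, with a waist and a round head 50 mm wide from 116 to 149 mm up (grip it there), topped by a 12 mm button; about 0.18 kg. Loose, round and upright; origin: centre of its foot, z up; turned any way
- honey_jar: the slim faceted glass honey jar, 58 mm (its x) by 62 mm (its y), 99 mm tall, with a round lid 57 mm wide from 88 mm up; about 0.44 kg. Slimmer and lower than the jam jar. Loose, upright; origin: centre of its foot, z up; turned any way
- salt_shaker: the glass salt shaker, 44 mm wide up to 70 mm, narrowing to a domed cap 34 mm wide with small holes, 90 mm tall in all; about 0.1 kg. Loose, round and upright; origin: centre of its foot, z up; turned any way
- timer: the low round wind-up kitchen timer, 66 mm wide up to 42 mm, with a knob 24 mm wide on top from 43 to 53 mm (it does not turn; lift it by that); about 0.11 kg. Loose, round and upright; origin: centre of its foot, z up; turned any way
- spice_jar: a round spice jar with a broad flat screw cap, 46 mm wide, 106 mm tall; does not belong in the caddy. Loose, round and upright; origin: centre of its foot, z up; turned any way
- clip_jar: a fixed clip-top glass jar, 86 mm wide, 128 mm tall (leave it), origin centre of its foot. It stands under the right end of the fixed oak wall shelf, an obstacle for the arm's wrist: the shelf's underside is 0.566 m over the worktop, its right end at y = +0.22 m, its front edge at x = 0.52 m; it runs on to +y. Swing past it with the arm drawn in (tool within 0.5 m of the base)
- jam_jar: the wide jam jar, 71 mm wide, 110 mm tall; does not belong in the caddy. Loose, round and upright; origin: centre of its foot, z up; turned any way
- tin: the low round food tin with a flat top, 75 mm wide, 58 mm tall; does not belong in the caddy. Loose, round and upright; origin: centre of its foot, z up; turned any way

How it is judged:
At the end, for the whole second after the job is handed in: Pepper mill, honey jar, salt shaker and timer stand in cells 1 to 4 in that order from the high end (foot within 25 mm of the cell's centre lines, 6 mm of its floor, 0.1 rad of upright), at rest; spice jar, jam jar and tin upright, within 25 mm of their starts (x of pepper_mill in the frame of caddy between -0.025 and 0.025 m and y of pepper_mill in the frame of caddy between 0.1055 and 0.1555 m and z of each of pepper_mill, honey_jar, salt_shaker, timer in the frame of caddy below 0.012 m and angle between each of pepper_mill, honey_jar, salt_shaker, timer, spice_jar, jam_jar, tin's own z axis and vertical below 0.1 rad and linear speed of each of pepper_mill, honey_jar, salt_shaker, timer below 0.02 m/s and x of honey_jar in the frame of caddy between -0.025 and 0.025 m and y of honey_jar in the frame of caddy between 0.0185 and 0.0685 m and x of salt_shaker in the frame of caddy between -0.025 and 0.025 m and y of salt_shaker in the frame of caddy between -0.0685 and -0.0185 m and x of timer in the frame of caddy between -0.025 and 0.025 m and y of timer in the frame of caddy between -0.1555 and -0.1055 m and distance of each of spice_jar, jam_jar, tin from where it was at the start of the episode below 0.025 m); the robot touches nothing.
It fails at once if the spice jar, jam jar or tin was knocked over or moved away (distance of any of spice_jar, jam_jar, tin from where it was at the start of the episode above 0.025 m or angle between any of spice_jar, jam_jar, tin's own z axis and vertical above 0.3 rad).
It fails at once if something was dropped or driven hard into the caddy (contact force between any of pepper_mill, honey_jar, salt_shaker, timer and caddy above 45 N).
It also fails if it takes over 109 s, if anything falls off the work surface, if the arm or the gripper's body presses on something with over 40 N, if the wrist force passes 120 N, or if a joint passes its speed limit or range.

ROBOT

A 6-joint arm with a two-finger parallel gripper is mounted at the origin on a cart in front of the work surface, level with it; the furniture and walls round the work are solid. World frame = base frame: x ahead of the robot, y to its left, z up, the work surface at z = 0. Lengths are in m, angles in rad, forces in N, time in s.
With the tool pointing down it reaches from about 0.35 to 0.775 m from the base axis. Payload 5.5 kg.
Tool frame: the origin (TCP) lies between the finger pads; the fingertips stand 19 mm ahead of it and the grasp point (between the pads) is the TCP; z points along the fingers, y is the line along which they close (so a half turn about z gives the same grasp; the last joint's range is limited). The gripper opens to 85 mm and grips with 20 to 120 N. Pads are 22 mm wide; open, the fingers measure 114 mm over their backs; the gripper's body (76 mm by 85 mm) begins 54 mm behind the grasp point. The pads swing forward as they close: fully open they stand 13 mm farther back than shut.
Start: joints at [1.047, 0.313, 0.046, 1.304, 0, 1.431], TCP at [0.215, 0.533, 0.25] pointing down, gripper open.
Joint ranges: [-2.76, 2.76], [-0.86, 1.69], [-1.03, 1.26], [-2.2, 2.34], [-1.47, 1.5], [-3.14, 3.14]. Speed limits (rad/s): [2.57, 2.57, 3.14, 3.14, 3.14, 3.14].

INTERFACE

Orientations are given as a unit quaternion [w, x, y, z].
In Python, from workcell import env gives the robot as it stands.
- The arm moves only by the tool carry_out, never from a script. Its argument "increments" is a list that holds one entry, the list of rows, each a list of 6 numbers: the shift along the tool's x, y, z each as a share of 50 cm, from -1 to 1, then the turn, a rotation vector about the tool's x, y, z each as a share of 2 pi rad, from -1 to 1. In form: [[[x, y, z, ax, ay, az], ...]]. A call has 1 to 5 rows; each row is the pose to reach, as a shift and turn from the pose commanded when the call began, along the tool's axes at that moment, turning the shorter way round; what a row does not reach only later rows make up. A row lasts 1/8 s, in which the tool goes at most 62.5 mm and 10.7 degrees, less where a joint would pass 70% of its speed; a pose out of reach is approached as far as the arm can. A call with a number of a shift or a turn outside -1 to 1 is refused whole. A call with a gripper value outside its range is refused whole. "jaw" is the closure, from 0 (fully open) to 1 (shut), set as the call begins (left out, the last holds). The fingers move at their own pace and stop on an object; "squeeze" is the grip in N (left out, the last holds). Time passes only in rows, so rows that repeat a pose let the fingers close. It gives the time, the measured TCP pose, the force, the opening and the grip force at its end, in the units of the state.
- env.get_state(): the state, without advancing time (a new reading comes with each control period).
- env.read_camera(name): name is "scene" or "top" or "wrist"; returns a dict with "frame" (480x640x3 uint8, blue, green, red), "z_map" (480x640 float32, m along the optical axis (not along the pixel's ray), 0 where there is no reading), "intrinsics" (3x3 intrinsics, pixels), "k1" (the pictures are not rectified: a ray, as slopes to the right and down, at radius r is drawn at 1 + k1 r^2 times it, then the intrinsics apply), "R" (3x3) and "t" (3): a world point X has camera coordinates R X + t; the wrist camera has in their place "T_tool_cam" (4x4, takes a point from camera to tool coordinates, whose origin is the TCP and whose axes are the flange's). Camera axes: x right, y down, z forward; pixel columns grow to the right and rows downward; lengths in m; the calibration is good to about 2 mm. A picture is of the moment at which its call begins: read the wrist's pose just before it.
- env.hand_in(): hands the job in; it is judged then, once.
Trained networks look in the newest picture that a camera, given by its name, has taken for a name from the list of things; names that differ only in an ending like _2 or _b are one class to them, and where a whole thing is asked for, a point or a joint stands for the part that bears it (a point fixed in the world has none). Each returns a list of dicts, best first, with "score" (0 to 1); they miss things now and then, are a little off and sometimes report something else, mostly with a low value. They report only what shows in the picture. A call takes as long as a camera call.
- env.find_in(camera, name): "position" ([x, y, z] in m, in world coordinates, good to about 4 mm: the middle of the surface that is visible of it).
The state is a dict: "clock": time; "joint_pos": joint angles; "qvel": joint speeds; "tau": joint torques, N m; "tcp_pos": TCP position; "orientation": TCP orientation; "wrist_force": force on the tool from outside, world axes, zero at the start; "ft_torque": the same for the moment, N m; "finger_gap": finger opening in m; "grip_force": force on a finger pad.
Only numpy, scipy, OpenCV 4.12 (cv2) and the standard library are available. Lean on these libraries where they do the work, as an engineer would, in place of code of your own. Each camera call takes 0.05 s, during which the arm holds its last target. There are 200 camera calls.

## Working session

There is one attempt and no reset: what is moved stays moved. The work goes in short steps, Python scripts to look and compute and a tool call to move; the robot and the scene stay as the last step left them, time stands still between calls to the robot, and variables do not carry over. Pictures are saved under pics/ and viewed, at most 14 in all, crops included, and the job is handed in when it is done.

Besides the shell and the picture viewer there is one more tool, called after "Call:" as a command line: name --argument value ..., lists and objects as JSON in quotes. carry_out: Moves the arm, as the interface text tells. Its arguments: {"type":"object","properties":{"increments":{"type":"array","items":{"type":"array","items":{"type":"array","items":{"type":"number","minimum":-1,"maximum":1}}}},"jaw":{"type":"number"},"squeeze":{"type":"number"}},"required":["increments"]}

```bash
ls; mkdir -p pics; python3 - <<'E'
from workcell import env
import cv2
s=env.get_state(); print({k:(v if not hasattr(v,'round') else v) for k,v in s.items()})
for c in ['scene','top']:
    d=env.read_camera(c); cv2.imwrite(f'pics/{c}0.png',d['frame'])
    print(c,d['R'],d['t'],d['intrinsics'],d['k1'])
    for n in ['caddy','pepper_mill','honey_jar','salt_shaker','timer','spice_jar','clip_jar','jam_jar','tin']:
        print(n,[( [round(float(x),3) for x in r['position']],round(r['score'],2)) for r in env.find_in(c,n)][:3])
E
```

```text
pics
{'clock': 0.0, 'joint_pos': array([1.04739960e+00, 3.13980478e-01, 4.50160550e-02, 1.30362703e+00,
       1.46106747e-05, 1.43119652e+00]), 'qvel': array([-0.00038652, -0.00070435, -0.00157078,  0.00101302,  0.00085526,
       -0.00075456]), 'tau': array([ 3.97687691e-03, -4.80619383e+01,  2.98538250e+01,  1.92276249e-02,
        2.49388168e-04,  2.10238994e-06]), 'tcp_pos': array([0.21507286, 0.53275523, 0.24943535]), 'orientation': array([-2.99028978e-04,  1.90722776e-01,  9.81643528e-01, -8.46319572e-04]), 'wrist_force': array([ 0.13468025, -0.36191026,  0.24034459]), 'ft_torque': array([-0.01295209, -0.04471878, -0.00299759]), 'grip_force': 0.0, 'finger_gap': 0.08516463960004791}
scene [[ 0.84879837 -0.52838185  0.01881357]
 [-0.38853724 -0.64749322 -0.65558473]
 [ 0.35858074  0.54914948 -0.75488721]] [-0.43507062  0.21710005  0.95246769] [[496.144281     0.         314.59310771]
 [  0.         496.144281   244.0300845 ]
 [  0.           0.           1.        ]] -0.10588642065203667
caddy [([0.556, -0.22, 0.008], 0.67)]
pepper_mill [([0.383, -0.388, 0.113], 0.97)]
honey_jar
[... 407 characters left out ...]
01  8.67384505e-04 -1.33045196e-01]
 [ 1.33040864e-01 -3.91292640e-03 -9.91102829e-01]] [0.00439644 0.48432535 1.17466681] [[453.19313777   0.         320.43635533]
 [  0.         453.19313777 237.11295855]
 [  0.           0.           1.        ]] -0.11545666043144133
caddy [([0.553, -0.204, 0.008], 0.61)]
pepper_mill [([0.395, -0.363, 0.124], 0.75)]
honey_jar [([0.418, 0.152, 0.102], 0.71)]
salt_shaker [([0.503, 0.097, 0.082], 0.77)]
timer [([0.378, -0.259, 0.036], 0.92)]
spice_jar [([0.414, -0.159, 0.104], 0.92)]
clip_jar [([0.592, 0.278, 0.125], 0.9)]
jam_jar [([0.386, 0.243, 0.107], 0.77), ([0.382, 0.368, 0.057], 0.22)]
tin [([0.383, 0.365, 0.055], 0.86), ([0.417, 0.151, 0.102], 0.17)]
```

View pics/scene0.png

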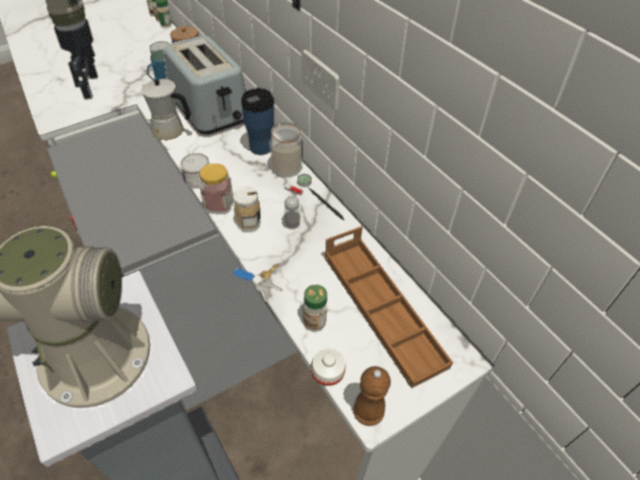

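View pics/top0.png

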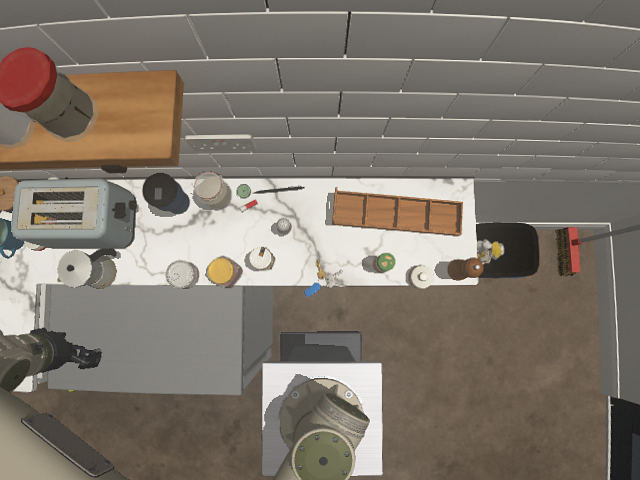

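The scene view shows the arm at the left. The caddy's high end is at about (343,240) and its low end at about (430,370). In the top view I see tin (181,274), jam jar (222,270), honey (260,258), salt (283,226), spice (386,262), timer (421,275) and mill (465,268), and the caddy runs from (328,208) to (462,218). Next I'll measure from the point clouds.

```bash
cat > h.py <<'E'
import numpy as np, cv2
from workcell import env
from scipy.spatial.transform import Rotation as Rn
def cloud(d,T=None):
    K=d['intrinsics'];z=d['z_map'];v,u=np.nonzero(z>0)
    n=cv2.undistortPoints(np.stack([u,v],1).astype(float)[:,None],K,np.array([d['k1'],0,0,0.]))[:,0]
    zz=z[v,u][:,None]; P=np.hstack([n*zz,zz])
    if T is None: return (P-d['t'])@d['R']
    return P@T[:3,:3].T+T[:3,3]
def tool(s):
    T=np.eye(4);w,x,y,z=s['orientation'];T[:3,:3]=Rn.from_quat([x,y,z,w]).as_matrix();T[:3,3]=s['tcp_pos'];return T
E
python3 - <<'E'
from h import *
pts={}
G=dict(pepper_mill=(.388,-.37,.16),honey_jar=(.415,.147,.099),salt_shaker=(.503,.095,.09),timer=(.375,-.265,.053),spice_jar=(.412,-.162,.106),jam_jar=(.385,.238,.11),tin=(.38,.365,.058))
np.set_printoptions(precision=4,suppress=True)
for c in ['top','scene']:
    P=cloud(env.read_camera(c))
    tb=P[(abs(P[:,0]-.45)<.15)&(abs(P[:,1]+.05)<.3)&(abs(P[:,2])<.02)]; print(c,'table z',np.median(tb[:,2]))
    for n,(x,y,h) in G.items():
        Q=P[(np.hypot(P[:,0]-x,P[:,1]-y)<.05)&(P[:,2]>.012)]
        if len(Q)<10: print(n,len(Q));continue
        zt=np.percentile(Q[:,2],98); 
        for lo,hi in [(zt-.012,zt+.01),(.015,zt+.01)]:
            S=Q[(Q[:,2]>lo)&(Q[:,2]<hi)]
            (cx,cy),r=cv2.minEnclosingCircle(S[:,:2].astype(np.float32))
            print(c,n,len(S),'ztop %.4f'%zt,'circ %.4f %.4f r %.4f'%(cx,cy,r),'mean',S.mean(0))
    Q=P[(P[:,0]>.44)&(P[:,0]<.64)&(P[:,1]<0)&(P[:,1]>-.42)&(P[:,2]>.019)&(P[:,2]<.036)]
    print('caddy',len(Q),cv2.minAreaRect(Q[:,:2].astype(np.float32)*1000),Q[:,2].max())
    F=P[(abs(P[:,0]-.553)<.08)&(P[:,1]<0)&(P[:,1]>-.42)&(P[:,2]>.04)&(P[:,2]<.08)]
    print('board',len(F),F.mean(0) if len(F) else 0, F.min(0) if len(F) else 0,F.max(0) if len(F) else 0)
E
```

```text
top table z 0.0014095824881261302
top pepper_mill 122 ztop 0.1575 circ 0.3967 -0.3695 r 0.0177 mean [ 0.3957 -0.3693  0.1499]
top pepper_mill 597 ztop 0.1575 circ 0.3991 -0.3695 r 0.0285 mean [ 0.3958 -0.3604  0.1057]
top honey_jar 410 ztop 0.1034 circ 0.4233 0.1559 r 0.0288 mean [0.4226 0.1555 0.0995]
top honey_jar 489 ztop 0.1034 circ 0.4227 0.1556 r 0.0306 mean [0.4207 0.1527 0.0919]
top salt_shaker 121 ztop 0.0918 circ 0.5111 0.1005 r 0.0166 mean [0.5101 0.1002 0.0864]
top salt_shaker 218 ztop 0.0918 circ 0.5117 0.1019 r 0.0215 mean [0.5066 0.0993 0.0711]
top timer 75 ztop 0.0559 circ 0.3847 -0.2630 r 0.0215 mean [ 0.38   -0.2625  0.0516]
top timer 489 ztop 0.0559 circ 0.3794 -0.2631 r 0.0330 mean [ 0.3788 -0.2602  0.0384]
top spice_jar 263 ztop 0.1100 circ 0.4132 -0.1601 r 0.0231 mean [ 0.4127 -0.1597  0.1062]
top spice_jar 351 ztop 0.1100 circ 0.4126 -0.1598 r 0.0237 mean [ 0.4106 -0.1558  0.0946]
top jam_jar 532 ztop 0.1146 circ 0.3922 0.2541 r 0.0331 mean [0.3916 0.2529 0.1103]
top jam_jar 783 ztop 0.1146 circ 0.3902 0.2521 r 0.0399 mean [0.3889 0.2455 0.0974]
top tin 657 zto
[... 1160 characters left out ...]
0.4118 -0.1613 r 0.0233 mean [ 0.4097 -0.1637  0.1057]
scene spice_jar 972 ztop 0.1088 circ 0.4107 -0.1619 r 0.0245 mean [ 0.405  -0.1704  0.078 ]
scene jam_jar 497 ztop 0.1118 circ 0.3892 0.2508 r 0.0353 mean [0.3873 0.2471 0.1087]
scene jam_jar 1364 ztop 0.1118 circ 0.3889 0.2486 r 0.0422 mean [0.3819 0.2336 0.078 ]
scene tin 479 ztop 0.0597 circ 0.3827 0.3722 r 0.0417 mean [0.3801 0.3715 0.0554]
scene tin 643 ztop 0.0597 circ 0.3789 0.3733 r 0.0421 mean [0.3745 0.3652 0.0494]
caddy 1973 ((550.073486328125, -208.69102478027344), (353.4755859375, 95.67349243164062), 84.96988677978516) 0.03576648748086072
board 271 [ 0.5627 -0.0362  0.0588] [ 0.5195 -0.0428  0.0403] [ 0.61   -0.0285  0.0705]
```

```bash
cat >> h.py <<'E'
def mv(x,y,z,yaw=None,tilt0=True):
    "shares for a move to world x,y,z, tool down, closing line at yaw (deg, mod 180)"
    s=env.get_state();T=tool(s);d=T[:3,:3].T@(np.array([x,y,z])-T[:3,3])/.5
    c=T[:3,1]; cur=np.degrees(np.arctan2(c[1],c[0]))
    if yaw is None: yaw=cur
    dy=(yaw-cur+90)%180-90; a=np.radians(cur+dy)
    Rt=np.array([[np.sin(a)*-1,np.cos(a),0],[np.cos(a),np.sin(a),0],[0,0,-1.]])
    Rt=np.column_stack([np.cross([np.cos(a),np.sin(a),0],[0,0,-1.]),[np.cos(a),np.sin(a),0],[0,0,-1.]])
    w=Rn.from_matrix(T[:3,:3].T@Rt).as_rotvec()/(2*np.pi)
    print('at',s['tcp_pos'].round(4),'yaw %.1f'%cur,'j',s['joint_pos'].round(2),'t %.1f'%s['clock'],'gap %.4f'%s['finger_gap'],'F',s['wrist_force'].round(1))
    print('->',d.round(4).tolist(),w.round(4).tolist(),'dist %.3f dyaw %.0f'%(np.linalg.norm(d)*.5,dy))
E
python3 - <<'E'
from h import *
d=env.read_camera('wrist');print(np.round(d['T_tool_cam'],3))
P=cloud(env.read_camera('scene'));
Q=P[(P[:,2]>.1)&(P[:,2]<.4)&(P[:,1]<-.05)&(P[:,1]>-.35)&(P[:,0]>.5)];print('wall x',np.percentile(Q[:,0],[5,50]))
mv(.38,.25,.26,-5); mv(.4215,.154,.25,-5)
E
```

```text
[[ 0.001 -0.95  -0.313  0.08 ]
 [ 1.     0.     0.001 -0.   ]
 [-0.001 -0.313  0.95  -0.123]
 [ 0.     0.     0.     1.   ]]
wall x [0.65750442 0.65926142]
at [0.2153 0.5332 0.2503] yaw 68.0 j [1.05 0.31 0.05 1.3  0.   1.43] t 1.2 gap 0.0856 F [-0.4  0.  -0.2]
-> [-0.5175, -0.4018, -0.0194] [0.0, -0.0, 0.2028] dist 0.328 dyaw -73
at [0.2153 0.5332 0.2503] yaw 68.0 j [1.05 0.31 0.05 1.3  0.   1.43] t 1.2 gap 0.0856 F [-0.4  0.  -0.2]
-> [-0.6663, -0.5488, 0.0006] [0.0, -0.0, 0.2028] dist 0.432 dyaw -73
```

Call:
carry_out --increments '[[[-0.13,-0.1,0,0,0,0.029],[-0.26,-0.2,0,0,0,0.058],[-0.39,-0.3,0,0,0,0.087],[-0.5,-0.4,0,0,0,0.116],[-0.58,-0.47,0,0,0,0.145]]]'

```text
clock: 1.82
tcp_pos: [0.369, 0.2591, 0.2506]
orientation: [0.0, 0.605, 0.796, 0.001]
wrist_force: [0.7, 0.5, -0.8]
finger_gap: 0.0853
grip_force: 0.0
```

Call:
carry_out --increments '[[[0,0,0,0,0,0.029],[0,0,0,0,0,0.058],[0,0,0,0,0,0.058]]]'

```text
clock: 2.2
tcp_pos: [0.3685, 0.2605, 0.2505]
orientation: [0.0, 0.737, 0.676, 0.0]
wrist_force: [0.6, -0.7, -0.4]
finger_gap: 0.0855
grip_force: 0.0
```

```bash
python3 - <<'E'
from h import *
mv(.4215,.154,.25,-5)
d=env.read_camera('wrist');cv2.imwrite('pics/w1.png',d['frame'])
s=env.get_state();P=cloud(d,tool(s)@d['T_tool_cam'])
Q=P[(np.hypot(P[:,0]-.4215,P[:,1]-.154)<.05)]
for lo,hi in[(.092,.11),(.08,.11),(.05,.085)]:
    S=Q[(Q[:,2]>lo)&(Q[:,2]<hi)]
    if len(S)>5: print(len(S),cv2.minEnclosingCircle(S[:,:2].astype(np.float32)*1000),cv2.minAreaRect(S[:,:2].astype(np.float32)*1000))
print('top',np.percentile(Q[:,2],98))
E
```

```text
at [0.3685 0.2605 0.2505] yaw -5.0 j [ 0.44  0.07 -0.25  1.25  0.    2.1 ] t 2.2 gap 0.0855 F [ 0.6 -0.7 -0.4]
-> [-0.2029, 0.1242, 0.0009] [0.0001, -0.0, -0.0] dist 0.119 dyaw 0
2457 ((422.0257873535156, 155.79031372070312), 28.690624237060547) ((422.6219482421875, 156.14027404785156), (55.24307632446289, 55.99138641357422), 23.028942108154297)
2649 ((422.2266845703125, 155.83323669433594), 28.741846084594727) ((422.58935546875, 156.2169189453125), (55.24307632446289, 56.15795135498047), 23.028942108154297)
910 ((421.2516174316406, 165.36395263671875), 27.106218338012695) ((419.404052734375, 173.62750244140625), (53.51164627075195, 26.158184051513672), 12.906545639038086)
top 0.09920459296235579
```

View pics/w1.png

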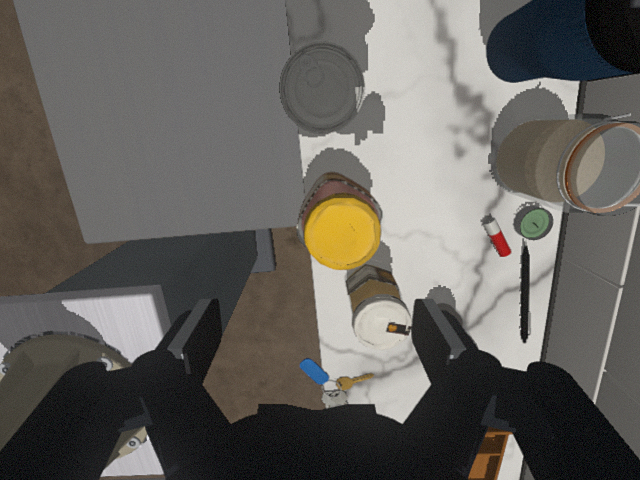

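The wrist view shows the honey lid at (382,322) and the jam jar at (342,232). A facet edge gives the jar's yaw as about 13°. I'll go over it and down.

```bash
python3 - <<'E'
from h import *
mv(.4222,.156,.2505,13)
E
```

```text
at [0.3683 0.2607 0.2504] yaw -4.9 j [ 0.44  0.07 -0.25  1.25  0.    2.09] t 2.2 gap 0.0856 F [-0.5 -0.2 -0.4]
-> [-0.1994, 0.1253, -0.0002] [0.0, -0.0, -0.0497] dist 0.118 dyaw 18
```

Call:
carry_out --increments '[[[-0.1,0.063,0,0,0,-0.025],[-0.1994,0.1253,0,0,0,-0.05],[-0.1994,0.1253,0,0,0,-0.05],[-0.1994,0.1253,0.1,0,0,-0.05],[-0.1994,0.1253,0.16,0,0,-0.05]]]'

```text
clock: 2.88
tcp_pos: [0.4207, 0.1566, 0.1687]
orientation: [-0.001, 0.622, 0.783, -0.0]
wrist_force: [1.3, -0.4, 0.8]
finger_gap: 0.0855
grip_force: 0.0
```

Call:
carry_out --increments '[[[0,0,0.07,0,0,0],[0,0,0.14,0,0,0],[0,0,0.19,0,0,0],[0,0,0.21,0,0,0],[0,0,0.21,0,0,0]]]'

```text
clock: 3.5
tcp_pos: [0.4213, 0.1565, 0.0652]
orientation: [-0.0, 0.622, 0.783, -0.0]
wrist_force: [-0.6, 0.8, -0.6]
finger_gap: 0.0854
grip_force: 0.0
```

Call:
carry_out --increments '[[[0,0,0,0,0,0],[0,0,0,0,0,0],[0,0,0,0,0,0],[0,0,0,0,0,0],[0,0,0,0,0,0]]]' --jaw 1 --squeeze 40

```text
clock: 4.12
tcp_pos: [0.4225, 0.1561, 0.0666]
orientation: [0.0, 0.623, 0.782, 0.001]
wrist_force: [-1.2, 0.0, 4.7]
finger_gap: 0.0537
grip_force: 49.6
```

```bash
python3 - <<'E'
from h import *
mv(.5,.03,.2,-5);mv(.555,-.1637,.2,-5)
E
```

```text
at [0.4225 0.1561 0.0666] yaw 12.9 j [ 0.18  0.22 -0.57  0.78  0.    1.52] t 4.1 gap 0.0537 F [-1.2  0.   4.7]
-> [-0.2804, 0.0953, -0.2667] [0.0003, -0.0001, 0.0498] dist 0.199 dyaw -18
at [0.4225 0.1561 0.0666] yaw 12.9 j [ 0.18  0.22 -0.57  0.78  0.    1.52] t 4.1 gap 0.0537 F [-1.2  0.   4.7]
-> [-0.6826, 0.1158, -0.2668] [0.0003, -0.0001, 0.0498] dist 0.371 dyaw -18
```

Call:
carry_out --increments '[[[0,0,-0.06,0,0,0],[0,0,-0.14,0,0,0],[0,0,-0.22,0,0,0.01],[-0.08,0.02,-0.26,0,0,0.02],[-0.18,0.035,-0.267,0,0,0.035]]]'

```text
clock: 4.75
tcp_pos: [0.4602, 0.0719, 0.2008]
orientation: [0.001, 0.705, 0.709, 0.001]
wrist_force: [0.9, 0.0, -5.4]
finger_gap: 0.0541
grip_force: 53.1
```

```bash
python3 - <<'E'
from h import *
print(env.get_state()['grip_force'])
mv(.555,-.1637,.2,-5)
E
```

```text
53.07922646199586
at [0.4602 0.0719 0.2008] yaw 0.3 j [-0.02  0.12 -0.32  1.12  0.    1.55] t 4.8 gap 0.0541 F [ 0.9  0.  -5.4]
-> [-0.4723, 0.1869, 0.0023] [0.0006, -0.0001, 0.0148] dist 0.254 dyaw -5
```

Call:
carry_out --increments '[[[-0.11,0.045,0,0,0,0.015],[-0.22,0.09,0,0,0,0.015],[-0.33,0.135,0,0,0,0.015],[-0.42,0.17,0,0,0,0.015],[-0.47,0.187,0,0,0,0.015]]]'

```text
clock: 5.38
tcp_pos: [0.5541, -0.165, 0.1982]
orientation: [-0.0, 0.739, 0.674, -0.0]
wrist_force: [-0.1, 0.6, -4.3]
finger_gap: 0.0541
grip_force: 53.1
```

Call:
carry_out --increments '[[[0,0,0,0,0,0],[0,0,0,0,0,0]]]'

```text
clock: 5.62
tcp_pos: [0.5531, -0.1617, 0.1983]
orientation: [-0.001, 0.738, 0.675, -0.0]
wrist_force: [1.2, 0.1, -4.0]
finger_gap: 0.054
grip_force: 53.2
```

```bash
python3 - <<'E'
from h import *
mv(.555,-.1637,.2,-5)
d=env.read_camera('wrist');cv2.imwrite('pics/w2.png',d['frame'])
s=env.get_state();P=cloud(d,tool(s)@d['T_tool_cam'])
Q=P[(P[:,2]>.02)&(P[:,2]<.036)&(P[:,0]>.48)&(P[:,0]<.63)&(P[:,1]<-.01)&(P[:,1]>-.4)]
print('rim',len(Q),Q.min(0),Q.max(0),cv2.minAreaRect(Q[:,:2].astype(np.float32)*1000))
F=P[(P[:,2]>.045)&(P[:,2]<.08)&(P[:,0]>.48)&(P[:,0]<.63)&(P[:,1]<-.01)&(P[:,1]>-.06)]
print('board',len(F),F.min(0),F.max(0),cv2.minAreaRect(F[:,:2].astype(np.float32)*1000))
E
```

```text
at [ 0.5531 -0.1617  0.1983] yaw -5.1 j [-0.42  0.34 -0.05  1.19  0.    1.24] t 5.6 gap 0.0540 F [ 1.2  0.1 -4. ]
-> [-0.0035, 0.0042, -0.0035] [-0.0003, -0.0002, -0.0002] dist 0.003 dyaw 0
rim 3632 [ 0.50819356 -0.20063913  0.02001911] [ 0.61180538 -0.03095185  0.03599716] ((559.907958984375, -114.53826141357422), (165.21072387695312, 92.56782531738281), 85.14647674560547)
board 1573 [ 0.52070066 -0.03991681  0.0450935 ] [ 0.6120651  -0.02757203  0.06952706] ((566.3031005859375, -33.8497428894043), (5.193638324737549, 91.42729949951172), 85.03483581542969)
```

View pics/w2.png

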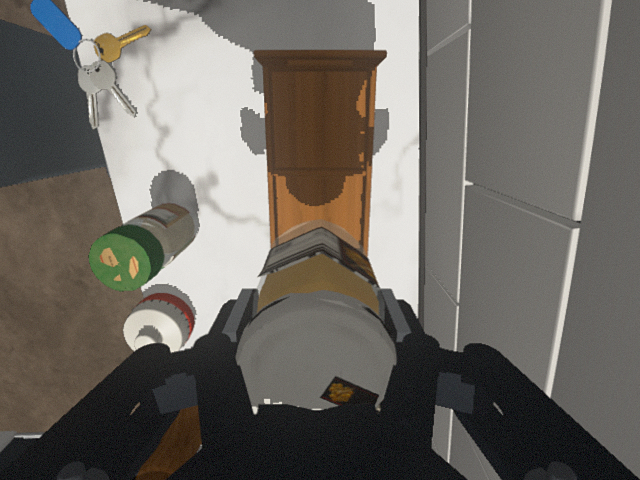

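The wrist view shows the board at the top, (255–385, 55), and the honey jar held square over cell 2. The caddy position now agrees across all views. Lowering.

Call:
carry_out --increments '[[[-0.0035,0.0042,0.03,0,0,0],[-0.0035,0.0042,0.09,0,0,0],[-0.0035,0.0042,0.15,0,0,0],[-0.0035,0.0042,0.2,0,0,0],[-0.0035,0.0042,0.225,0,0,0]]]'

```text
clock: 6.3
tcp_pos: [0.5544, -0.1629, 0.084]
orientation: [-0.002, 0.737, 0.676, -0.001]
wrist_force: [-1.0, 0.7, -4.2]
finger_gap: 0.0537
grip_force: 53.1
```

Call:
carry_out --increments '[[[0,0,0.005,0,0,0],[0,0,0.01,0,0,0],[0,0,0.014,0,0,0],[0,0,0.017,0,0,0],[0,0,0.02,0,0,0]]]'

```text
clock: 6.92
tcp_pos: [0.556, -0.1644, 0.0766]
orientation: [0.0, 0.738, 0.675, 0.0]
wrist_force: [-0.1, 0.0, -5.2]
finger_gap: 0.0541
grip_force: 53.2
```

Call:
carry_out --increments '[[[0,0,0.002,0,0,0],[0,0,0.004,0,0,0],[0,0,0.005,0,0,0],[0,0,0.006,0,0,0],[0,0,0.006,0,0,0]]]'

```text
clock: 7.55
tcp_pos: [0.5558, -0.1643, 0.0733]
orientation: [-0.0, 0.738, 0.675, 0.0]
wrist_force: [0.1, 0.1, -5.2]
finger_gap: 0.0544
grip_force: 53.2
```

Call:
carry_out --increments '[[[0,0,0.001,0,0,0],[0,0,0.002,0,0,0],[0,0,0.003,0,0,0],[0,0,0.004,0,0,0],[0,0,0.004,0,0,0]]]'

```text
clock: 8.18
tcp_pos: [0.556, -0.1644, 0.0726]
orientation: [0.001, 0.738, 0.675, 0.0]
wrist_force: [-2.4, 0.7, 6.4]
finger_gap: 0.0541
grip_force: 53.1
```

Call:
carry_out --increments '[[[0,0,0,0,0,0],[0,0,0,0,0,0],[0,0,0,0,0,0],[0,0,0,0,0,0]]]' --jaw 0

```text
clock: 8.68
tcp_pos: [0.556, -0.1643, 0.0713]
orientation: [0.0, 0.738, 0.675, 0.0]
wrist_force: [-0.3, -0.5, 1.3]
finger_gap: 0.0855
grip_force: 0.0
```

Call:
carry_out --increments '[[[0,0,-0.04,0,0,0],[0,0,-0.12,0,0,0],[0,0,-0.2,0,0,0],[0,0,-0.28,0,0,0],[0,0,-0.34,0,0,0]]]'

```text
clock: 9.3
tcp_pos: [0.5562, -0.1644, 0.2433]
orientation: [0.001, 0.738, 0.675, 0.0]
wrist_force: [0.5, 0.0, -0.3]
finger_gap: 0.0854
grip_force: 0.0
```

```bash
python3 - <<'E'
from h import *
P=cloud(env.read_camera('scene'))
Q=P[(np.hypot(P[:,0]-.555,P[:,1]+.164)<.035)&(P[:,2]>.09)&(P[:,2]<.12)]
print(len(Q),cv2.minEnclosingCircle(Q[:,:2].astype(np.float32)*1000),np.percentile(Q[:,2],98))
mv(.510,.099,.24,-5)
E
```

```text
568 ((549.7998657226562, -165.81004333496094), 28.848474502563477) 0.10911282910555899
at [ 0.5576 -0.165   0.2472] yaw -5.1 j [-0.43  0.32  0.05  1.29  0.    1.23] t 9.3 gap 0.0856 F [ 1.8 -0.8  2.1]
-> [0.5176, -0.1415, 0.0123] [0.0011, 0.0004, -0.0002] dist 0.268 dyaw 0
```

Call:
carry_out --increments '[[[0.11,-0.03,0,0,0,0],[0.22,-0.06,0,0,0,0],[0.3,-0.1,0,0,0,0],[0.34,-0.14,0,0,0,0],[0.34,-0.14,0,0,0,0]]]'

```text
clock: 9.98
tcp_pos: [0.5, 0.0128, 0.2413]
orientation: [-0.0, 0.737, 0.676, -0.0]
wrist_force: [0.2, -0.3, -0.4]
finger_gap: 0.0857
grip_force: 0.0
```

```bash
python3 - <<'E'
from h import *
s=env.get_state();d=env.read_camera('wrist');P=cloud(d,tool(s)@d['T_tool_cam'])
Q=P[(np.hypot(P[:,0]-.51,P[:,1]-.1)<.04)]
for lo,hi in[(.075,.11),(.02,.11),(.02,.07)]:
    S=Q[(Q[:,2]>lo)&(Q[:,2]<hi)]
    print(len(S),cv2.minEnclosingCircle(S[:,:2].astype(np.float32)*1000))
print('top',np.percentile(Q[:,2],99.5))
mv(.5105,.1005,.24,-5)
E
```

```text
1455 ((510.6095886230469, 99.83547973632812), 17.30508804321289)
1721 ((511.8585205078125, 101.27837371826172), 21.78921127319336)
264 ((511.8585205078125, 101.27837371826172), 21.78921127319336)
top 0.08889059385955181
at [0.501  0.0118 0.2413] yaw -5.0 j [-0.14  0.17 -0.16  1.24 -0.    1.52] t 10.0 gap 0.0854 F [-0.1 -0.1 -0.3]
-> [0.1785, 0.0036, 0.0026] [0.0001, 0.0, 0.0001] dist 0.089 dyaw -0
```

Call:
carry_out --increments '[[[0.1,0.002,0,0,0,0],[0.178,0.004,0,0,0,0],[0.178,0.004,0.04,0,0,0],[0.178,0.004,0.14,0,0,0],[0.178,0.004,0.24,0,0,0]]]'

```text
clock: 10.65
tcp_pos: [0.5127, 0.0989, 0.1202]
orientation: [0.001, 0.738, 0.675, 0.001]
wrist_force: [0.6, 0.9, -0.6]
finger_gap: 0.0856
grip_force: 0.0
```

Call:
carry_out --increments '[[[0,0,0.07,0,0,0],[0,0,0.11,0,0,0],[0,0,0.13,0,0,0],[0,0,0.13,0,0,0]]]'

```text
clock: 11.15
tcp_pos: [0.5113, 0.0991, 0.0558]
orientation: [-0.0, 0.738, 0.675, -0.0]
wrist_force: [0.0, -0.5, -0.2]
finger_gap: 0.0855
grip_force: 0.0
```

Call:
carry_out --increments '[[[0,0,0,0,0,0],[0,0,0,0,0,0],[0,0,0,0,0,0],[0,0,0,0,0,0],[0,0,0,0,0,0]]]' --jaw 1 --squeeze 30

```text
clock: 11.78
tcp_pos: [0.5115, 0.0998, 0.0574]
orientation: [0.001, 0.738, 0.675, 0.001]
wrist_force: [-2.0, -0.6, 5.1]
finger_gap: 0.0371
grip_force: 29.6
```

```bash
python3 - <<'E'
from h import *
mv(.5474,-.2505,.21,-5)
E
```

```text
at [0.5115 0.0998 0.0574] yaw -5.1 j [ 0.04  0.35 -0.41  0.81 -0.    1.7 ] t 11.8 gap 0.0371 F [-2.  -0.6  5.1]
-> [-0.6915, 0.1338, -0.305] [0.0003, -0.0, -0.0002] dist 0.384 dyaw 0
```

Call:
carry_out --increments '[[[0,0,-0.06,0,0,0],[0,0,-0.15,0,0,0],[0,0,-0.25,0,0,0],[-0.05,0,-0.305,0,0,0],[-0.15,0.02,-0.305,0,0,0]]]'

```text
clock: 12.4
tcp_pos: [0.5157, 0.0247, 0.2121]
orientation: [0.002, 0.736, 0.677, 0.002]
wrist_force: [1.9, -1.2, -1.9]
finger_gap: 0.0368
grip_force: 30.3
```

Call:
carry_out --increments '[[[-0.12,0.025,0,0,0,0],[-0.24,0.05,0,0,0,0],[-0.36,0.075,0,0,0,0],[-0.47,0.1,0,0,0,0],[-0.53,0.112,0,0,0,0]]]'

```text
clock: 13.02
tcp_pos: [0.5466, -0.2478, 0.2086]
orientation: [0.0, 0.739, 0.674, -0.0]
wrist_force: [0.1, 0.7, -1.5]
finger_gap: 0.0372
grip_force: 30.3
```

```bash
python3 - <<'E'
from h import *
d=env.read_camera('wrist');cv2.imwrite('pics/w3.png',d['frame'])
mv(.5474,-.2505,.085,-5)
E
```

```text
at [ 0.547  -0.2508  0.2084] yaw -5.3 j [-0.56  0.38  0.04  1.23 -0.    1.1 ] t 13.1 gap 0.0371 F [ 2.4 -2.9 -0.3]
-> [0.0013, 0.0004, 0.2467] [0.0002, 0.0004, -0.0009] dist 0.123 dyaw 0
```

View pics/w3.png

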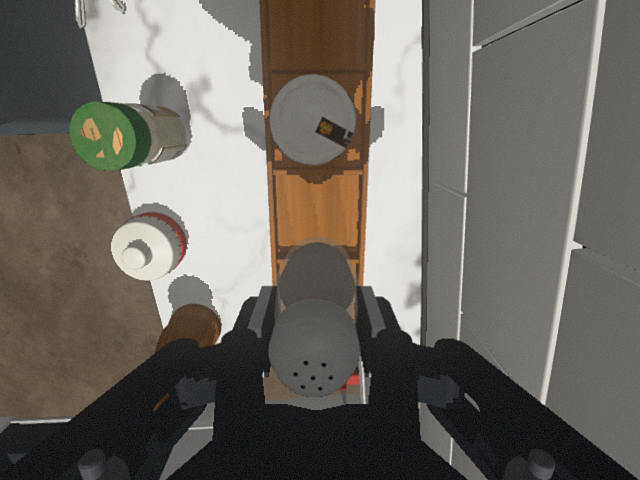

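The salt is held upright. Honey stands in cell 2, lid at (313,118), and cell 3 is empty at (318,208). The salt looks lower in the image only because it is held high. Lowering.

Call:
carry_out --increments '[[[0.001,0,0.05,0,0,0],[0.001,0,0.12,0,0,0],[0.001,0,0.19,0,0,0],[0.001,0,0.24,0,0,0],[0.001,0,0.265,0,0,0]]]'

```text
clock: 13.7
tcp_pos: [0.5458, -0.2434, 0.0747]
orientation: [-0.001, 0.738, 0.675, -0.0]
wrist_force: [0.0, -0.2, -0.6]
finger_gap: 0.0368
grip_force: 30.2
```

Call:
carry_out --increments '[[[0,0,0.005,0,0,0],[0,0,0.008,0,0,0],[0,0,0.01,0,0,0],[0,0,0.012,0,0,0],[0,0,0.014,0,0,0]]]'

```text
clock: 14.32
tcp_pos: [0.5469, -0.2444, 0.0696]
orientation: [0.0, 0.738, 0.675, 0.0]
wrist_force: [0.5, -0.5, -0.1]
finger_gap: 0.0371
grip_force: 30.3
```

Call:
carry_out --increments '[[[-0.006,0,0,0,0,0],[-0.012,0,0.004,0,0,0],[-0.012,0,0.007,0,0,0],[-0.012,0,0.009,0,0,0],[-0.012,0,0.01,0,0,0]]]'

```text
clock: 14.95
tcp_pos: [0.5461, -0.2501, 0.0641]
orientation: [-0.0, 0.738, 0.675, 0.0]
wrist_force: [-0.2, 0.4, -0.5]
finger_gap: 0.0367
grip_force: 30.3
```

Call:
carry_out --increments '[[[0,0,0.001,0,0,0],[0,0,0.002,0,0,0],[0,0,0.003,0,0,0],[0,0,0.003,0,0,0]]]'

```text
clock: 15.45
tcp_pos: [0.5463, -0.2502, 0.0635]
orientation: [0.0, 0.738, 0.675, 0.0]
wrist_force: [-1.6, 1.3, 5.2]
finger_gap: 0.0371
grip_force: 31.2
```

Call:
carry_out --increments '[[[0,0,0,0,0,0],[0,0,0,0,0,0],[0,0,0,0,0,0],[0,0,0,0,0,0]]]' --jaw 0

```text
clock: 15.95
tcp_pos: [0.5462, -0.2502, 0.0626]
orientation: [-0.0, 0.738, 0.675, 0.0]
wrist_force: [0.5, 0.2, 0.1]
finger_gap: 0.0855
grip_force: 0.0
```

Call:
carry_out --increments '[[[0,0,-0.06,0,0,0],[0,0,-0.15,0,0,0],[0,0,-0.25,0,0,0],[0,0,-0.35,0,0,0],[-0.05,-0.05,-0.43,0,0,0]]]'

```text
clock: 16.58
tcp_pos: [0.5202, -0.2723, 0.2799]
orientation: [0.001, 0.737, 0.676, 0.0]
wrist_force: [0.2, -1.2, -0.5]
finger_gap: 0.0854
grip_force: 0.0
```

Call:
carry_out --increments '[[[-0.1,-0.05,0,0,0,0],[-0.2,-0.1,0,0,0,0],[-0.28,-0.14,0,0,0,0],[-0.28,-0.14,0,0,0,0]]]'

```text
clock: 17.08
tcp_pos: [0.4352, -0.4088, 0.2774]
orientation: [-0.0, 0.739, 0.673, -0.0]
wrist_force: [-0.3, -0.1, -0.2]
finger_gap: 0.0853
grip_force: 0.0
```

```bash
python3 - <<'E'
from h import *
s=env.get_state();d=env.read_camera('wrist');cv2.imwrite('pics/w4.png',d['frame']);P=cloud(d,tool(s)@d['T_tool_cam'])
def c(x,y,r,bands):
    Q=P[(np.hypot(P[:,0]-x,P[:,1]-y)<r)]
    for lo,hi in bands:
        S=Q[(Q[:,2]>lo)&(Q[:,2]<hi)]
        print(lo,len(S),cv2.minEnclosingCircle(S[:,:2].astype(np.float32)*1000) if len(S)>4 else'')
c(.396,-.37,.04,[(.15,.17),(.116,.15),(.01,.1)])
c(.379,-.263,.04,[(.045,.06),(.03,.06)])
c(.547,-.2505,.04,[(.075,.11),(.05,.11)])
mv(.396,-.37,.3,-5)
E
```

```text
0.15 214 ((393.9649353027344, -371.9399108886719), 6.099628448486328)
0.116 2764 ((394.33935546875, -371.93145751953125), 25.20685577392578)
0.01 850 ((398.3705749511719, -369.9532470703125), 28.86830711364746)
0.045 505 ((376.89520263671875, -266.3709411621094), 11.590362548828125)
0.03 3165 ((377.1817932128906, -266.1443786621094), 30.546693801879883)
0.075 1468 ((544.6039428710938, -250.36892700195312), 17.311616897583008)
0.05 1990 ((545.0860595703125, -249.30691528320312), 19.660226821899414)
at [ 0.436  -0.4073  0.2774] yaw -5.2 j [-0.89  0.35  0.17  1.39  0.    0.78] t 17.1 gap 0.0852 F [-0.   0.3 -0.1]
-> [0.067, -0.0866, -0.0451] [-0.0, -0.0001, -0.0007] dist 0.059 dyaw 0
```

View pics/w4.png

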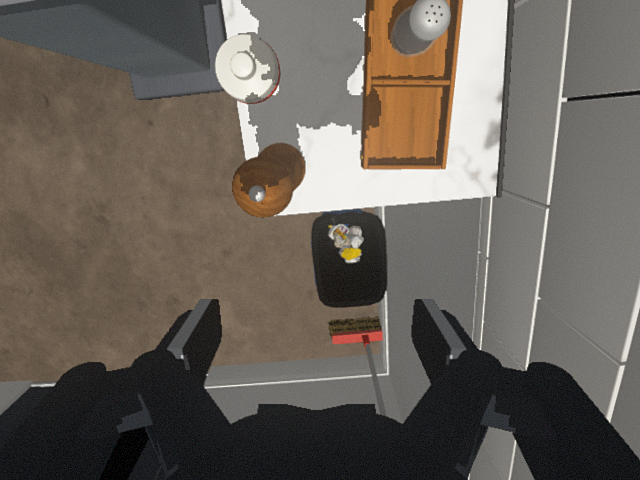

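Mill head is at (263,187) and the timer knob at (243,65); the salt stands in cell 3 at (430,18).

```bash
python3 - <<'E'
from h import *
mv(.3955,-.3715,.133,-5)
E
```

```text
at [ 0.436  -0.4073  0.2774] yaw -5.2 j [-0.89  0.35  0.17  1.39  0.    0.78] t 17.1 gap 0.0852 F [-0.   0.3 -0.1]
-> [0.0637, -0.0873, 0.2889] [-0.0, -0.0001, -0.0007] dist 0.154 dyaw 0
```

Call:
carry_out --increments '[[[0.064,-0.087,0,0,0,0],[0.064,-0.087,0,0,0,0],[0.064,-0.087,0.06,0,0,0],[0.064,-0.087,0.13,0,0,0],[0.064,-0.087,0.13,0,0,0]]]'

```text
clock: 17.75
tcp_pos: [0.3964, -0.3686, 0.2108]
orientation: [-0.002, 0.737, 0.676, 0.0]
wrist_force: [0.1, 0.4, 0.4]
finger_gap: 0.0858
grip_force: 0.0
```

```bash
python3 - <<'E'
from h import *
mv(.3955,-.3715,.133,-5)
E
```

```text
at [ 0.3964 -0.3686  0.2108] yaw -5.0 j [-0.9   0.27 -0.12  1.19  0.    0.76] t 17.8 gap 0.0858 F [0.1 0.4 0.4]
-> [-0.0065, -0.0009, 0.1556] [-0.0004, -0.0006, 0.0001] dist 0.078 dyaw -0
```

Call:
carry_out --increments '[[[-0.006,-0.001,0.03,0,0,0],[-0.006,-0.001,0.08,0,0,0],[-0.006,-0.001,0.13,0,0,0],[-0.006,-0.001,0.155,0,0,0],[-0.006,-0.001,0.155,0,0,0]]]'

```text
clock: 18.38
tcp_pos: [0.3957, -0.3734, 0.135]
orientation: [-0.0, 0.738, 0.675, 0.0]
wrist_force: [0.9, -0.4, 0.7]
finger_gap: 0.0851
grip_force: 0.0
```

Call:
carry_out --increments '[[[0,0,0,0,0,0],[0,0,0,0,0,0],[0,0,0,0,0,0],[0,0,0,0,0,0],[0,0,0,0,0,0]]]' --jaw 1 --squeeze 40

```text
clock: 19.0
tcp_pos: [0.396, -0.3742, 0.1368]
orientation: [0.001, 0.738, 0.675, -0.0]
wrist_force: [-1.8, -0.0, 5.1]
finger_gap: 0.0465
grip_force: 40.4
```

Call:
carry_out --increments '[[[0,0,-0.05,0,0,0],[0,0,-0.12,0,0,0],[0,0,-0.2,0,0,0],[0,0,-0.26,0,0,0],[0,0,-0.29,0,0,0]]]'

```text
clock: 19.62
tcp_pos: [0.3961, -0.3739, 0.2822]
orientation: [0.001, 0.738, 0.675, -0.0]
wrist_force: [0.7, 0.3, -1.9]
finger_gap: 0.0465
grip_force: 41.9
```

```bash
python3 - <<'E'
from h import *
mv(.5625,-.0772,.29,-5)
E
```

```text
at [ 0.3961 -0.3739  0.2822] yaw -5.1 j [-0.9   0.24  0.03  1.35  0.    0.76] t 19.6 gap 0.0465 F [ 0.7  0.3 -1.9]
-> [0.6205, 0.2792, -0.0162] [0.0003, 0.0003, -0.0002] dist 0.340 dyaw 0
```

Call:
carry_out --increments '[[[0.1,0.045,0,0,0,0],[0.21,0.09,0,0,0,0],[0.32,0.14,0,0,0,0],[0.43,0.19,0,0,0,0],[0.53,0.24,0,0,0,0]]]'

```text
clock: 20.25
tcp_pos: [0.539, -0.118, 0.2796]
orientation: [-0.001, 0.738, 0.675, -0.0]
wrist_force: [-0.0, -0.9, -2.6]
finger_gap: 0.0467
grip_force: 41.9
```

Call:
carry_out --increments '[[[0.05,0.02,0,0,0,0],[0.08,0.035,0,0,0,0],[0.088,0.038,0,0,0,0],[0.088,0.038,0,0,0,0],[0.088,0.038,0,0,0,0]]]'

```text
clock: 20.88
tcp_pos: [0.5611, -0.079, 0.2803]
orientation: [0.0, 0.738, 0.675, -0.0]
wrist_force: [-0.6, 1.1, -1.8]
finger_gap: 0.0466
grip_force: 41.9
```

```bash
python3 - <<'E'
from h import *
mv(.5625,-.079,.155,-5)
f=env.read_camera('scene')['frame'];cv2.imwrite('pics/s5.png',cv2.resize(f[100:400,220:480],None,fx=2,fy=2))
E
```

```text
at [ 0.5611 -0.079   0.2803] yaw -5.2 j [-0.28  0.29  0.09  1.37 -0.    1.38] t 20.9 gap 0.0466 F [-0.6  1.1 -1.8]
-> [0.0003, 0.0028, 0.2506] [-0.0, 0.0, -0.0004] dist 0.125 dyaw 0
```

View pics/s5.png

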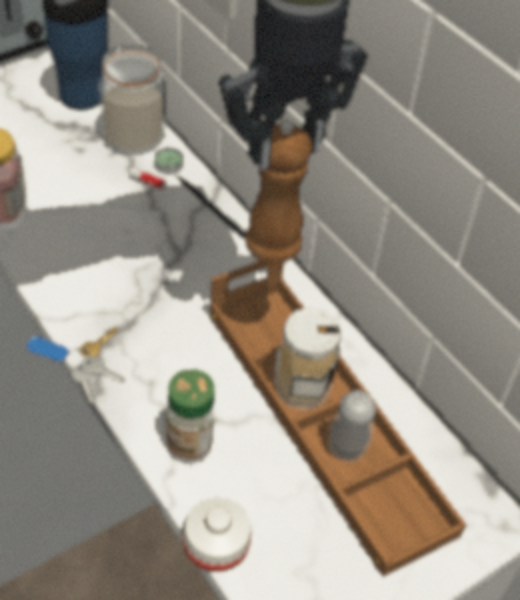

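The mill hangs straight over cell 1, its foot at (275,245), and honey and salt stand in cells 2 and 3. Lowering.

Call:
carry_out --increments '[[[0,0.003,0.05,0,0,0],[0,0.003,0.12,0,0,0],[0,0.003,0.19,0,0,0],[0,0.003,0.235,0,0,0],[0,0.003,0.25,0,0,0]]]'

```text
clock: 21.55
tcp_pos: [0.5617, -0.0785, 0.1538]
orientation: [-0.001, 0.738, 0.675, -0.001]
wrist_force: [0.1, -0.1, -1.3]
finger_gap: 0.0466
grip_force: 42.0
```

Call:
carry_out --increments '[[[0,0,0.004,0,0,0],[0,0,0.008,0,0,0],[0,0,0.012,0,0,0],[0,0,0.014,0,0,0],[0,0,0.016,0,0,0]]]'

```text
clock: 22.18
tcp_pos: [0.5631, -0.0781, 0.1475]
orientation: [0.0, 0.738, 0.675, 0.0]
wrist_force: [-0.4, 0.5, -2.0]
finger_gap: 0.0469
grip_force: 41.9
```

Call:
carry_out --increments '[[[0,0,0.002,0,0,0],[0,0,0.004,0,0,0],[0,0,0.006,0,0,0],[0,0,0.007,0,0,0],[0,0,0.008,0,0,0]]]'

```text
clock: 22.8
tcp_pos: [0.563, -0.078, 0.1432]
orientation: [-0.0, 0.738, 0.675, 0.0]
wrist_force: [0.1, 0.2, -2.6]
finger_gap: 0.0466
grip_force: 41.9
```

Call:
carry_out --increments '[[[0,0,0.001,0,0,0],[0,0,0.002,0,0,0],[0,0,0.003,0,0,0],[0,0,0.003,0,0,0]]]'

```text
clock: 23.3
tcp_pos: [0.5631, -0.0781, 0.1429]
orientation: [0.0, 0.738, 0.675, 0.0]
wrist_force: [-2.3, 0.8, 4.8]
finger_gap: 0.0466
grip_force: 42.7
```

Call:
carry_out --increments '[[[0,0,0,0,0,0],[0,0,0,0,0,0],[0,0,0,0,0,0],[0,0,0,0,0,0]]]' --jaw 0

```text
clock: 23.8
tcp_pos: [0.563, -0.0781, 0.1417]
orientation: [-0.0, 0.738, 0.675, 0.0]
wrist_force: [-0.9, 1.4, 1.0]
finger_gap: 0.0852
grip_force: 0.0
```

Call:
carry_out --increments '[[[0,0,-0.05,0,0,0],[0,0,-0.13,0,0,0],[-0.02,-0.02,-0.22,0,0,0],[-0.1,-0.06,-0.25,0,0,0],[-0.2,-0.13,-0.25,0,0,0]]]'

```text
clock: 24.42
tcp_pos: [0.4904, -0.1729, 0.2685]
orientation: [0.002, 0.737, 0.676, 0.001]
wrist_force: [0.7, -1.3, -0.5]
finger_gap: 0.0854
grip_force: 0.0
```

```bash
python3 - <<'E'
from h import *
mv(.39,-.33,.2,-5)
E
```

```text
at [ 0.4904 -0.1729  0.2685] yaw -4.9 j [-0.49  0.2  -0.06  1.31  0.    1.16] t 24.4 gap 0.0854 F [ 0.7 -1.3 -0.5]
-> [-0.33, -0.1737, 0.137] [0.0006, 0.0003, 0.0002] dist 0.199 dyaw -0
```

Call:
carry_out --increments '[[[-0.1,-0.055,0,0,0,0],[-0.2,-0.11,0.02,0,0,0],[-0.3,-0.16,0.08,0,0,0],[-0.33,-0.174,0.13,0,0,0],[-0.33,-0.174,0.13,0,0,0]]]'

```text
clock: 25.05
tcp_pos: [0.3865, -0.3286, 0.2]
orientation: [-0.002, 0.739, 0.674, 0.0]
wrist_force: [-0.4, 0.1, -0.0]
finger_gap: 0.0855
grip_force: 0.0
```

Call:
carry_out --increments '[[[0,0,0,0,0,0],[0,0,0,0,0,0]]]' --jaw 0.3

```text
clock: 25.3
tcp_pos: [0.3893, -0.3282, 0.2031]
orientation: [0.001, 0.737, 0.676, 0.0]
wrist_force: [-0.8, 0.6, 0.1]
finger_gap: 0.0599
grip_force: 0.0
```

```bash
python3 - <<'E'
from h import *
s=env.get_state();d=env.read_camera('wrist');P=cloud(d,tool(s)@d['T_tool_cam'])
Q=P[(np.hypot(P[:,0]-.378,P[:,1]+.265)<.045)]
for lo,hi in [(.046,.06),(.03,.06)]:
    S=Q[(Q[:,2]>lo)&(Q[:,2]<hi)]
    print(lo,len(S),cv2.minEnclosingCircle(S[:,:2].astype(np.float32)*1000) if len(S)>4 else'')
print(np.percentile(Q[:,2],99.5))
mv(.377,-.2655,.11,-5)
P=cloud(env.read_camera('top'))
Q=P[(np.hypot(P[:,0]-.5625,P[:,1]+.077)<.04)&(P[:,2]>.12)&(P[:,2]<.158)]
print('mill',cv2.minEnclosingCircle(Q[:,:2].astype(np.float32)*1000))
E
```

```text
0.046 629 ((377.2497253417969, -265.63720703125), 11.315508842468262)
0.03 4069 ((377.3117370605469, -265.64892578125), 30.577306747436523)
0.2831335877435704
at [ 0.3892 -0.3282  0.203 ] yaw -5.0 j [-0.86  0.2  -0.22  1.15  0.    0.8 ] t 25.4 gap 0.0596 F [0.  0.6 0.3]
-> [0.1231, -0.0356, 0.1857] [0.0003, 0.0002, 0.0001] dist 0.113 dyaw -0
mill ((562.1871948242188, -75.43839263916016), 25.182876586914062)
```

Call:
carry_out --increments '[[[0.06,-0.018,0.03,0,0,0],[0.123,-0.035,0.08,0,0,0],[0.123,-0.035,0.16,0,0,0],[0.123,-0.035,0.21,0,0,0],[0.123,-0.035,0.23,0,0,0]]]'

```text
clock: 26.02
tcp_pos: [0.376, -0.2648, 0.086]
orientation: [-0.001, 0.737, 0.676, 0.0]
wrist_force: [-0.3, 0.0, 0.4]
finger_gap: 0.0597
grip_force: 0.0
```

Call:
carry_out --increments '[[[0,0,0,0,0,0],[0,0,0,0,0,0]]]'

```text
clock: 26.28
tcp_pos: [0.377, -0.2664, 0.0879]
orientation: [0.001, 0.738, 0.675, 0.0]
wrist_force: [-0.3, 0.5, 0.1]
finger_gap: 0.0598
grip_force: 0.0
```

```bash
python3 - <<'E'
from h import *
mv(.3775,-.2653,.0625,-5)
E
```

```text
at [ 0.377  -0.2664  0.0879] yaw -5.1 j [-0.79  0.21 -0.51  0.84  0.    0.87] t 26.3 gap 0.0598 F [-0.3  0.5  0.1]
-> [0.0024, 0.0008, 0.0508] [0.0003, 0.0002, -0.0002] dist 0.025 dyaw 0
```

Call:
carry_out --increments '[[[0.002,0.001,0.02,0,0,0],[0.002,0.001,0.035,0,0,0],[0.002,0.001,0.045,0,0,0],[0.002,0.001,0.05,0,0,0],[0.002,0.001,0.05,0,0,0]]]'

```text
clock: 26.9
tcp_pos: [0.3766, -0.2647, 0.0615]
orientation: [-0.0, 0.738, 0.675, 0.0]
wrist_force: [0.4, -0.3, 0.7]
finger_gap: 0.0598
grip_force: 0.0
```

Call:
carry_out --increments '[[[0,0,0,0,0,0],[0,0,0,0,0,0],[0,0,0,0,0,0],[0,0,0,0,0,0],[0,0,0,0,0,0]]]' --jaw 1 --squeeze 40

```text
clock: 27.52
tcp_pos: [0.3771, -0.2651, 0.0623]
orientation: [0.001, 0.738, 0.675, 0.0]
wrist_force: [-0.8, 0.7, 5.7]
finger_gap: 0.02
grip_force: 40.6
```

Call:
carry_out --increments '[[[0,0,-0.02,0,0,0],[0,0,-0.06,0,0,0],[0,0,-0.12,0,0,0],[0,0,-0.2,0,0,0],[0,0,-0.24,0,0,0]]]'

```text
clock: 28.15
tcp_pos: [0.3772, -0.2652, 0.184]
orientation: [0.001, 0.738, 0.675, 0.0]
wrist_force: [0.5, 0.5, -1.2]
finger_gap: 0.0198
grip_force: 40.5
```

```bash
python3 - <<'E'
from h import *
mv(.5399,-.3372,.18,-5)
f=env.read_camera('scene')['frame'];cv2.imwrite('pics/s6.png',cv2.resize(f[100:430,220:480],None,fx=1.8,fy=1.8))
E
```

```text
at [ 0.3772 -0.2652  0.184 ] yaw -5.1 j [-0.79  0.13 -0.36  1.08  0.    0.87] t 28.1 gap 0.0198 F [ 0.5  0.5 -1.2]
-> [-0.1146, 0.3369, 0.0087] [0.0003, 0.0002, -0.0002] dist 0.178 dyaw 0
```

View pics/s6.png

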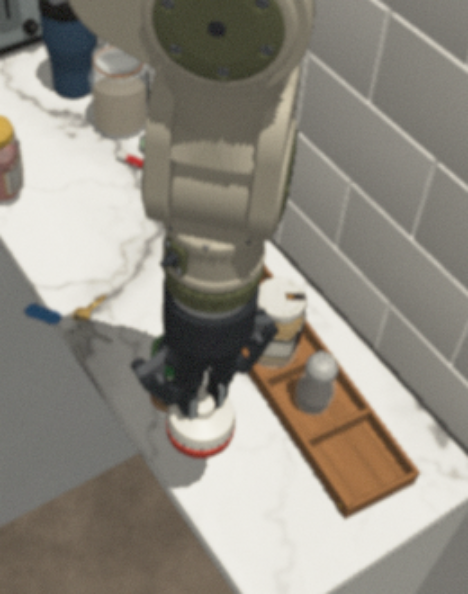

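The timer is lifted by its knob, level at (202,425). I'll carry it over to cell 4.

Call:
carry_out --increments '[[[-0.02,0.08,0,0,0,0],[-0.06,0.18,0,0,0,0],[-0.1,0.28,0,0,0,0],[-0.115,0.337,0,0,0,0],[-0.115,0.337,0,0,0,0]]]'

```text
clock: 28.82
tcp_pos: [0.5407, -0.3373, 0.1799]
orientation: [-0.001, 0.737, 0.675, -0.0]
wrist_force: [-0.7, -0.8, -1.4]
finger_gap: 0.02
grip_force: 40.7
```

Call:
carry_out --increments '[[[0,0,0.05,0,0,0],[0,0,0.11,0,0,0],[0,0,0.14,0,0,0],[0,0,0.14,0,0,0]]]'

```text
clock: 29.32
tcp_pos: [0.5381, -0.3361, 0.1105]
orientation: [-0.002, 0.738, 0.675, -0.0]
wrist_force: [0.5, 0.2, -1.5]
finger_gap: 0.02
grip_force: 40.7
```

```bash
python3 - <<'E'
from h import *
s=env.get_state();mv(.5399,-.3372,.075,-5)
d=env.read_camera('wrist');cv2.imwrite('pics/w7.png',d['frame'])
E
```

```text
at [ 0.5381 -0.3361  0.1105] yaw -5.1 j [-0.68  0.5  -0.02  1.05  0.    0.97] t 29.3 gap 0.0200 F [ 0.5  0.2 -1.5]
-> [-0.002, 0.004, 0.0709] [-0.0004, -0.0003, -0.0002] dist 0.036 dyaw 0
```

View pics/w7.png

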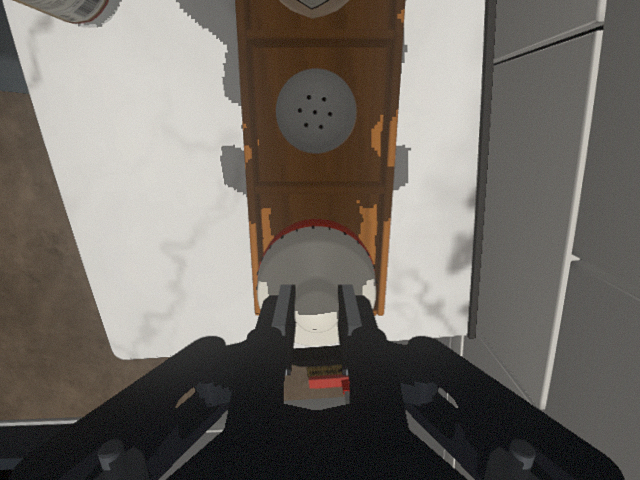

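The timer, around (317,270), is centred between the rails over cell 4. Lowering.

Call:
carry_out --increments '[[[-0.001,0.002,0.02,0,0,0],[-0.001,0.002,0.04,0,0,0],[-0.001,0.002,0.055,0,0,0],[-0.001,0.002,0.065,0,0,0],[-0.001,0.002,0.07,0,0,0]]]'

```text
clock: 30.0
tcp_pos: [0.5403, -0.3375, 0.0763]
orientation: [-0.0, 0.738, 0.675, 0.0]
wrist_force: [0.7, 0.2, -1.4]
finger_gap: 0.02
grip_force: 40.7
```

Call:
carry_out --increments '[[[0,0,0.002,0,0,0],[0,0,0.004,0,0,0],[0,0,0.006,0,0,0],[0,0,0.008,0,0,0],[0,0,0.008,0,0,0]]]'

```text
clock: 30.62
tcp_pos: [0.5404, -0.3376, 0.0727]
orientation: [-0.0, 0.738, 0.675, 0.0]
wrist_force: [0.4, 1.0, -1.1]
finger_gap: 0.0199
grip_force: 40.7
```

Call:
carry_out --increments '[[[0,0,0.002,0,0,0],[0,0,0.004,0,0,0],[0,0,0.006,0,0,0],[0,0,0.007,0,0,0],[0,0,0.008,0,0,0]]]'

```text
clock: 31.25
tcp_pos: [0.5404, -0.3376, 0.0687]
orientation: [-0.0, 0.738, 0.675, 0.0]
wrist_force: [0.1, 0.1, -0.6]
finger_gap: 0.0199
grip_force: 40.7
```

Call:
carry_out --increments '[[[0,0,0.001,0,0,0],[0,0,0.002,0,0,0],[0,0,0.002,0,0,0]]]'

```text
clock: 31.62
tcp_pos: [0.5404, -0.3377, 0.0684]
orientation: [0.0, 0.738, 0.675, -0.0]
wrist_force: [-2.8, 0.4, 4.4]
finger_gap: 0.0198
grip_force: 41.8
```

Contact. I'll release to a partial opening, rise, and check all the placements.

Call:
carry_out --increments '[[[0,0,0,0,0,0],[0,0,0,0,0,0],[0,0,0,0,0,0],[0,0,0,0,0,0]]]' --jaw 0.4

```text
clock: 32.12
tcp_pos: [0.5405, -0.3375, 0.0676]
orientation: [-0.0, 0.738, 0.675, 0.0]
wrist_force: [0.3, 0.4, -0.4]
finger_gap: 0.0512
grip_force: 0.0
```

Call:
carry_out --increments '[[[0,0,-0.05,0,0,0],[0,0,-0.15,0,0,0],[0,0,-0.27,0,0,0],[0,0,-0.38,0,0,0],[0,-0.1,-0.42,0,0,0]]]'

```text
clock: 32.75
tcp_pos: [0.4937, -0.335, 0.2817]
orientation: [0.004, 0.737, 0.676, 0.001]
wrist_force: [-1.1, 0.0, -0.1]
finger_gap: 0.051
grip_force: 0.0
```

Call:
carry_out --increments '[[[0,-0.1,0,0,0,0],[0,-0.2,0,0,0,0],[0,-0.28,0,0,0,0],[0,-0.28,0,0,0,0],[0,-0.28,0,0,0,0]]]'

```text
clock: 33.38
tcp_pos: [0.3517, -0.3212, 0.2781]
orientation: [0.001, 0.738, 0.675, 0.0]
wrist_force: [-0.4, -0.9, -0.1]
finger_gap: 0.0511
grip_force: 0.0
```

```bash
python3 - <<'E'
from h import *
a=np.radians(-4.97);M=np.array([[np.cos(a),-np.sin(a)],[np.sin(a),np.cos(a)]])
for c in ['top','scene']:
    d=env.read_camera(c);P=cloud(d);cv2.imwrite(f'pics/{c}8.png',d['frame'])
    for n,x,y,lo,hi in [('mill',.5625,-.0772,.125,.16),('honey',.555,-.1639,.095,.115),('salt',.5474,-.2505,.08,.105),('timer',.5399,-.3372,.035,.07),('spice',.4125,-.16,.095,.115),('jam',.3905,.2525,.1,.12),('tin',.3845,.3726,.05,.065)]:
        Q=P[(np.hypot(P[:,0]-x,P[:,1]-y)<.045)&(P[:,2]>lo)&(P[:,2]<hi)]
        if len(Q)<5: print(n,len(Q));continue
        (cx,cy),r=cv2.minEnclosingCircle(Q[:,:2].astype(np.float32)*1000)
        print(c,n,'%.1f %.1f r %.1f'%(cx,cy,r),'caddy',(M.T@(np.array([cx,cy])-[551.2,-207.2])).round(1),'top %.4f'%np.percentile(Q[:,2],98))
mv(.4,-.33,.3)
E
```

```text
top mill 561.9 -75.6 r 25.2 caddy [ -0.7 132.1] top 0.1575
top honey 551.9 -163.6 r 29.0 caddy [-3.  43.5] top 0.1101
top salt 545.9 -247.6 r 17.3 caddy [ -1.8 -40.7] top 0.0970
top timer 539.8 -336.0 r 32.8 caddy [  -0.2 -129.3] top 0.0612
top spice 412.8 -160.0 r 22.7 caddy [-141.9   35. ] top 0.1106
top jam 392.5 253.8 r 33.4 caddy [-198.1  445.5] top 0.1149
top tin 384.4 373.0 r 38.4 caddy [-216.4  563.5] top 0.0612
mill 0
scene honey 575.3 -163.7 r 12.6 caddy [20.2 45.4] top 0.1084
scene salt 543.5 -251.6 r 16.9 caddy [ -3.8 -44.9] top 0.0971
scene timer 538.3 -339.8 r 31.5 caddy [  -1.3 -133.2] top 0.0595
scene spice 406.8 -160.6 r 21.5 caddy [-147.9   33.9] top 0.1091
scene jam 387.7 250.7 r 34.8 caddy [-202.5  442. ] top 0.1124
scene tin 379.1 371.0 r 41.8 caddy [-221.5  561.1] top 0.0600
at [ 0.3521 -0.3212  0.2777] yaw -5.0 j [-0.91  0.11 -0.14  1.32  0.    0.75] t 33.5 gap 0.0511 F [-0.1  0.1 -0. ]
-> [-0.0092, 0.097, -0.0444] [0.0001, 0.0, -0.0] dist 0.054 dyaw 0
```

View pics/scene8.png

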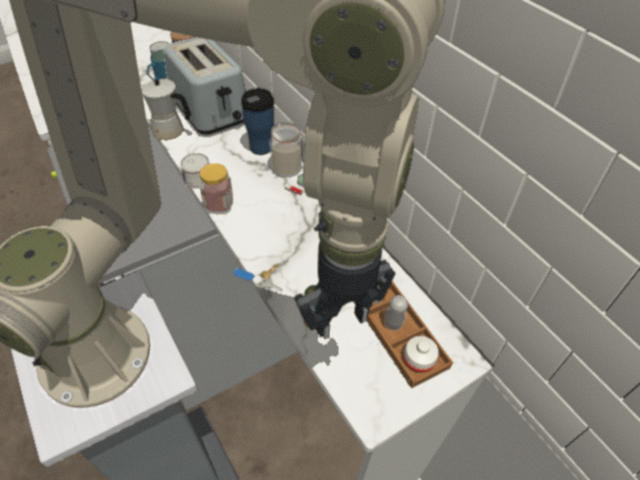

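The salt (397,312) and timer (420,352) stand in their cells here. The top view puts all four things within 4 mm of their cell centres at the expected heights, and the other three haven't moved. The arm is clear, so I'm handing in.

```bash
python3 -c "
from workcell import env
print(env.hand_in())"
```

```text
the job is handed in; nothing more can be done
None
```

The job is handed in: pepper mill, honey jar, salt shaker and timer stand in cells 1 to 4 within about 4 mm of centre by the top camera, the spice jar, jam jar and tin are where they started, and it took about 34 s; no verdict came back.

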